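# Fit the thrust collar and bring a spread snap ring to the groove of a roaster's axle stub

## Task

Put the round brass collar down over the axle stub into the round seat of the drum end plate, fully home and flat, and let go of it. Then take the snap-ring pliers by their red handles, squeeze them fully so that the ring on their tips is spread, and, keeping it spread, lower the ring over the stub until it lies level in the groove, centred and clear of the stub. Finish holding it there with the handles still squeezed and the pliers carried by the gripper alone; do not let go, and leave the square spacer and everything else where it is.

Things in the scene. Friction and masses are not known exactly. Their poses are not given: they have to be found in the camera images.
- collar_mid (a point): Loose round brass collar, 54 mm outside diameter, 33 mm bore, 18 mm tall, about 0.22 kg, lying flat on the table; the point is its centre, half-way up (9 mm above its underside), z up.
- seat (a point): Centre of the floor of the round seat, z up: a recess 60 mm in diameter, 5 mm deep, in the top of the end plate's dark boss; its floor is 25 mm above the table. The axle stub stands up from its middle. The seated collar stands 13 mm out of it.
- groove (a point): Centre, on the axle stub's axis and half-way up, of the stub's groove (a brass-coloured band 10 mm high and 21 mm in diameter); 40 mm above the seat's floor, 17 mm below the stub's top end; z up along the stub.
- pliers_grip (a point): Where to squeeze the snap-ring pliers: midway between the two red handles, half-way up them, 32 mm above the table at the start; x axis along the pliers towards the ring, y across them (the handles close along y), z up. Over their outer faces the handles measure 51 mm here at rest, 40 mm fully squeezed (a hard stop), when the faces are parallel to x.
- snap_ring (a point): Centre of the steel snap ring, which is fixed on the pliers' tips: 110 mm ahead of pliers_grip along x, same height and axes. It lies level, 3 mm thick, 5 mm wide in section, gap towards the handles. Fully spread: a circle of 33 mm inside, 43 mm outside diameter; at rest only 22 mm wide inside across y, too narrow for the stub.
- grip_left (a joint): Turn of the left handle with its half of the ring: 0 at rest, 0.10 rad fully squeezed (ring fully spread). It springs back: about 5 N on the handles starts it, 13 N holds it fully squeezed.
- grip_right (a joint): The same for the right handle; the two turn equally, so the pliers stay symmetrical about their x axis.
- pliers: The snap-ring pliers as a whole, loose, 0.17 kg, lying level on the stand; origin midway between its two pivots (16 mm either side), on the underside, 55 mm ahead of pliers_grip and 8 mm lower, x towards the ring. Each handle is a straight bar 10 mm thick, 16 mm high, 76 mm long (from 47 mm behind pliers_grip to 29 mm ahead of it).
- stand: Fixed wooden stand under the pliers, origin on the table below the pivots, x towards the ring. Base 6 mm high, 60 mm wide; two ribs 24 mm high carry the pliers, one 33 to 45 mm behind pliers_grip and one 44 to 62 mm ahead of it; the handles are free on both sides between them.
- end_plate: Fixed steel disc, 140 mm diameter, 12 mm high (bolt heads to 16 mm), with a dark boss of 84 mm diameter up to 30 mm and a steel axle stub of 26 mm diameter up to 82 mm above the table; origin at the centre of its underside.
- collar: The round brass collar; origin at the centre of its underside, z up.
- square_spacer: Square copper-coloured spacer with a round hole, 54 x 54 x 18 mm, loose on the table; stays. Origin at its underside.
- screwdriver: Screwdriver lying at the back; stays.
- grease_tin: Blue tin, 56 mm diameter, 30 mm high, at the back; stays. Origin at its underside.
- timer: Green timer standing at the back, 60 mm wide, 65 mm high; stays. Origin at its underside.
- cup: White cup at the back, 72 mm diameter, 65 mm high; stays. Origin at its underside.
- sample_jar: Amber jar at the back left, 64 mm diameter, 110 mm high; stays. Origin at its underside.
- oil_bottle: Yellow bottle at the right, 44 mm diameter, 120 mm high; stays. Origin at its underside.
There are look-alikes about, which are no part of the job. What is shaped like the collar but pink or purple is not meant.

How it is judged:
By the outcome, as a careful person would: the job done as asked, in the order asked, and still so for the second after the job is handed in, while the arm keeps its last pose, push and grip.
It also fails if it takes over 53 s, if anything falls off the work surface, if the arm or the gripper's body presses on something with over 40 N, if the wrist force passes 120 N, or if a joint passes its speed limit or range.

## Robot

A 6-joint arm with a two-finger parallel gripper is mounted at the origin on the work surface. World frame = base frame: x ahead of the robot, y to its left, z up, the work surface at z = 0. Lengths are in m, angles in rad, forces in N, time in s.
With the tool pointing down it reaches from about 0.25 to 0.775 m from the base axis. Payload 8.9 kg.
Tool frame: the origin (TCP) lies at the very end of the fingers, on their centre line; the grasp point (between the pads) lies 19 mm behind it; z points along the fingers, y is the line along which they close (so a half turn about z gives the same grasp; the last joint's range is limited). The gripper opens to 85 mm and grips with 20 to 120 N. Pads are 22 mm wide; open, the fingers measure 114 mm over their backs; the gripper's body (76 mm by 85 mm) begins 54 mm behind the grasp point. The pads swing forward as they close: fully open they stand 13 mm farther back than shut.
Start: joints at [-1.415, 0.291, -0.153, 1.127, 0, 1.431], TCP at [0.153, -0.502, 0.203] pointing down, gripper open.
Joint ranges: [-2.52, 2.52], [-0.91, 1.74], [-1.3, 1.37], [-1.96, 2.02], [-1.52, 1.47], [-3.14, 3.14]. Speed limits (rad/s): [2.22, 2.22, 2.79, 3.14, 3.14, 3.14].

## Interface

Orientations are given as a unit quaternion [x, y, z, w].
In Python, from rig import ctrl gives the robot as it stands.
- The arm moves only by the tool step_arm, never from a script. Its argument "rows" is a list of rows, each an object with "linear": the shift along the tool's x, y, z in m, a list of three; "turn": the turn about the tool's z in degrees. In form: [{"linear": [dx, dy, dz], "turn": turn}, ...]. A call has 1 to 8 rows; each row is the pose to reach, as a shift and turn from the pose commanded when the call began, along the tool's axes at that moment; what a row does not reach only later rows make up. A row lasts 1/12 s, in which the tool goes at most 41.7 mm and 7.16 degrees, less where a joint would pass 70% of its speed; a pose out of reach is approached as far as the arm can. A call with a gripper value outside its range is refused whole. "hand" is the finger opening in m, from 0 to 0.0854, set as the call begins (left out, the last holds). The fingers move at their own pace and stop on an object; "newtons" is the grip in N (left out, the last holds). Time passes only in rows, so rows that repeat a pose let the fingers close. It gives the time, the measured TCP pose, the force, the opening and the grip force at its end, in the units of the state.
- ctrl.sense(): the state, without advancing time (a new reading comes with each control period).
- ctrl.capture(name): name is "scene" or "top"; returns a dict with "pixels" (400x640x3 uint8, blue, green, red), "range_z" (400x640 float32, m along the optical axis (not along the pixel's ray), 0 where there is no reading), "K" (3x3 intrinsics, pixels), "position" and "rotation" of the camera in the world. Camera axes: x right, y up, looking along -z (the intrinsics and any distortion apply to the point x, -y, -z); pixel columns grow to the right and rows downward; lengths in m; the calibration is good to about 2 mm. A picture is of the moment at which its call begins.
- ctrl.close_job(): hands the job in; it is judged then, once.
The state is a dict: "t": time; "qpos": joint angles; "dq": joint speeds; "joint_torque": joint torques, N m; "position": TCP position; "ee_rot": TCP orientation; "force": force on the tool from outside, world axes, zero at the start; "moment": the same for the moment, N m; "opening": opening from 0.0 (shut) to 1.0 (fully open); "gripper_force": force on a finger pad.
Only numpy, scipy, OpenCV 4.12 (cv2) and the standard library are available. Lean on these libraries where they do the work, as an engineer would, in place of code of your own. Each camera call takes 0.05 s, during which the arm holds its last target. There are 200 camera calls.

## Working session

There is one attempt and no reset: what is moved stays moved. The work goes in short steps, Python scripts to look and compute and a tool call to move; the robot and the scene stay as the last step left them, time stands still between calls to the robot, and variables do not carry over. Pictures are saved under pics/ and viewed, at most 10 in all, crops included, and the job is handed in when it is done.

Besides the shell and the picture viewer there is one more tool, called after "Emit:" by a JSON object that holds its "name" and its "arguments". step_arm: Moves the arm, as the interface text tells. Its arguments: {"type":"object","properties":{"rows":{"type":"array","items":{"type":"object","properties":{"linear":{"type":"array","items":{"type":"number"}},"turn":{"type":"number"}}}},"hand":{"type":"number"},"newtons":{"type":"number"}},"required":["rows"]}

```bash
ls; mkdir -p pics; cat > h.py <<'E'
import numpy as np, cv2
from rig import ctrl
def cap(n):
    c=ctrl.capture(n); 
    for k in ("K","position","rotation"): c[k]=np.array(c[k],float)
    return c
def world(c,uv,z):
    K=c["K"]; uv=np.atleast_2d(np.array(uv,float))
    d=np.c_[(uv[:,0]-K[0,2])/K[0,0],-(uv[:,1]-K[1,2])/K[1,1],-np.ones(len(uv))]@c["rotation"].T
    return c["position"]+d*((z-c["position"][2])/d[:,2])[:,None]
def proj(c,p):
    q=(np.atleast_2d(p)-c["position"])@c["rotation"]; K=c["K"]
    return np.c_[K[0,0]*q[:,0]/-q[:,2]+K[0,2], K[1,1]*-q[:,1]/-q[:,2]+K[1,2]]
def cloud(c):
    r=c["range_z"];v,u=np.indices(r.shape);K=c["K"]
    p=np.stack([(u-K[0,2])/K[0,0]*r,-(v-K[1,2])/K[1,1]*r,-r],-1)
    return p@c["rotation"].T+c["position"]
E
python3 - <<'E'
from h import *
print(ctrl.sense())
for n in("scene","top"):
    c=cap(n); cv2.imwrite(f"pics/{n}0.png",c["pixels"]); print(n,[k for k in c],c["K"],c["position"],c["rotation"])
E
```

```text
pics
{'t': 0.0, 'qpos': array([-1.41531577e+00,  2.91310354e-01, -1.54141608e-01,  1.12670947e+00,
        2.52975805e-05,  1.43151178e+00]), 'dq': array([-0.00012239,  0.00104681,  0.00171842,  0.00218434,  0.00031497,
       -0.00134477]), 'joint_torque': array([-2.92758290e-03, -5.37146974e+01,  3.31364930e+01,  1.61323609e-02,
       -5.17932694e-04,  6.29827923e-06]), 'position': array([ 0.15246379, -0.50186183,  0.20271102]), 'ee_rot': array([ 9.89158608e-01,  1.46849524e-01,  7.12112928e-06, -6.82631496e-04]), 'force': array([-0.56625568, -0.00416803, -0.7625989 ]), 'moment': array([-0.01140103, -0.02975536, -0.03991903]), 'gripper_force': 0.0, 'opening': 1.0002914242352694}
scene ['pixels', 'range_z', 'K', 'position', 'rotation'] [[492.84198326   0.         329.15049372]
 [  0.         492.84198326 198.1191789 ]
 [  0.           0.           1.        ]] [ 1.35652461 -0.12086597  1.1924464 ] [0.22639699 0.20496449 0.64570264 0.6998586 ]
top ['pixels', 'range_z', 'K', 'position', 'rotation'] [[502.79152272   0.         315.94072842]
 [  0.         502.79152272 200.62658306]
 [  0.           0.           1.        ]] [ 0.33801554 -0.02959631  1.27167685] [-0.06207503  0.06342855  0.70852017 -0.70008762]
```

```bash
sed -i 's/    return c$/    from scipy.spatial.transform import Rotation as R; c["rotation"]=R.from_quat(c["rotation"]).as_matrix(); return c/' h.py; sed -n 1,8p h.py
```

```text
import numpy as np, cv2
from rig import ctrl
def cap(n):
    c=ctrl.capture(n); 
    for k in ("K","position","rotation"): c[k]=np.array(c[k],float)
    from scipy.spatial.transform import Rotation as R; c["rotation"]=R.from_quat(c["rotation"]).as_matrix(); return c
def world(c,uv,z):
    K=c["K"]; uv=np.atleast_2d(np.array(uv,float))
```

View pics/scene0.png

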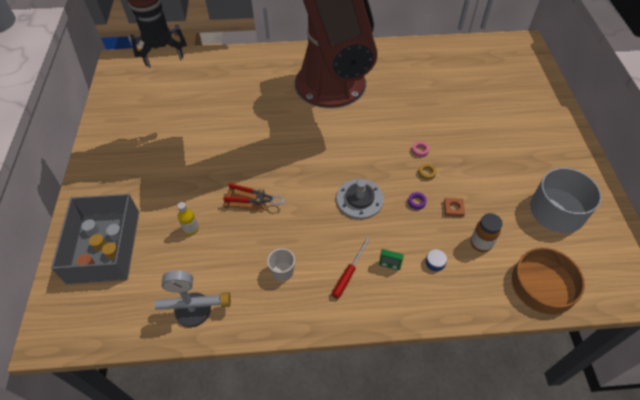

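View pics/top0.png

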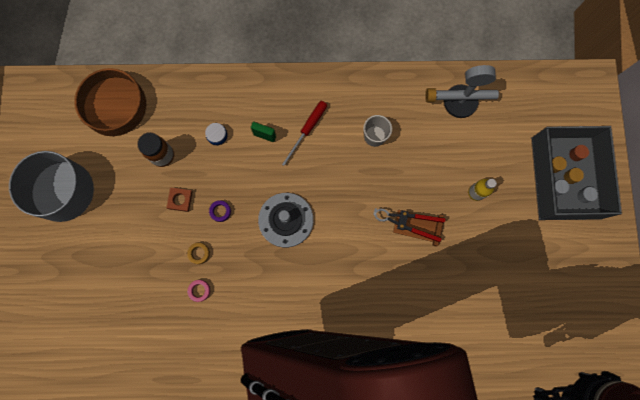

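```bash
python3 - <<'E'
from h import *
a=cap("top");b=cap("scene")
A=a["pixels"];B=b["pixels"]
f=lambda im,x0,y0,w,h:cv2.resize(im[y0:y0+h,x0:x0+w],(400,300),interpolation=cv2.INTER_CUBIC)
m=np.vstack([np.hstack([f(A,160,185,160,120),f(A,365,185,100,75)]),np.hstack([f(B,330,130,160,120),f(B,210,160,100,75)])])
cv2.imwrite("pics/crop1.png",m)
np.savez("c0.npz",ap=a["pixels"],bp=b["pixels"])
for n,c in(("top",a),("scene",b)):
    hsv=cv2.cvtColor(c["pixels"],cv2.COLOR_BGR2HSV); P=cloud(c)
    for nm,x,y in ((("collar",199,253),) if n=="top" else (("collar",428,172),)):
        print(n,hsv[y-12:y+13:3,x-12:x+13:3].tolist())
    print("table z", np.median(P[230:300,320:340,2]) , P[200,280:300:2,2].round(3))
E
```

```text
top [[[15, 134, 152], [16, 134, 148], [15, 136, 146], [15, 134, 143], [15, 131, 140], [15, 136, 90], [15, 133, 119], [16, 138, 140], [16, 135, 136]], [[16, 134, 143], [16, 133, 149], [17, 180, 129], [18, 188, 133], [18, 184, 137], [18, 185, 124], [15, 143, 75], [15, 135, 85], [16, 136, 135]], [[15, 136, 144], [18, 184, 130], [18, 191, 123], [18, 190, 55], [16, 149, 106], [17, 176, 145], [18, 184, 130], [15, 139, 64], [15, 135, 72]], [[17, 149, 149], [18, 184, 136], [15, 148, 55], [15, 138, 126], [16, 136, 154], [16, 134, 152], [18, 185, 135], [18, 178, 63], [15, 132, 79]], [[17, 171, 127], [18, 183, 121], [14, 136, 75], [16, 136, 122], [16, 136, 144], [16, 134, 146], [18, 186, 137], [17, 189, 73], [15, 139, 77]], [[17, 158, 147], [18, 185, 139], [15, 141, 58], [15, 143, 75], [15, 133, 142], [15, 130, 141], [18, 191, 136], [17, 203, 54], [15, 136, 77]], [[15, 132, 147], [18, 187, 143], [18, 188, 125], [16, 156, 72], [16, 165, 85], [17, 186, 137], [18, 190, 117], [15, 143, 68], [16, 135, 144]], [[16, 132, 133], [16, 137, 130], [17, 181, 145], [18, 188, 145], [18, 186, 147], [18, 185, 9
[... 1005 characters left out ...]
], [16, 119, 156]], [[16, 117, 116], [17, 130, 88], [19, 170, 99], [19, 175, 140], [19, 168, 152], [19, 176, 148], [18, 160, 129], [16, 121, 169], [16, 120, 166]], [[16, 118, 154], [16, 117, 109], [18, 136, 90], [19, 160, 86], [18, 164, 92], [18, 149, 94], [16, 123, 147], [16, 121, 165], [16, 118, 166]], [[16, 120, 166], [16, 118, 160], [16, 119, 133], [16, 120, 134], [16, 120, 144], [16, 120, 162], [16, 120, 168], [16, 119, 169], [16, 119, 169]], [[16, 118, 164], [15, 119, 163], [16, 120, 162], [16, 117, 163], [15, 118, 164], [16, 118, 162], [16, 119, 163], [16, 119, 161], [16, 120, 162]]]
table z -0.0011202517265319623 [-0.002 -0.002  0.03  -0.003 -0.003 -0.    -0.003 -0.001  0.     0.003]
```

View pics/crop1.png

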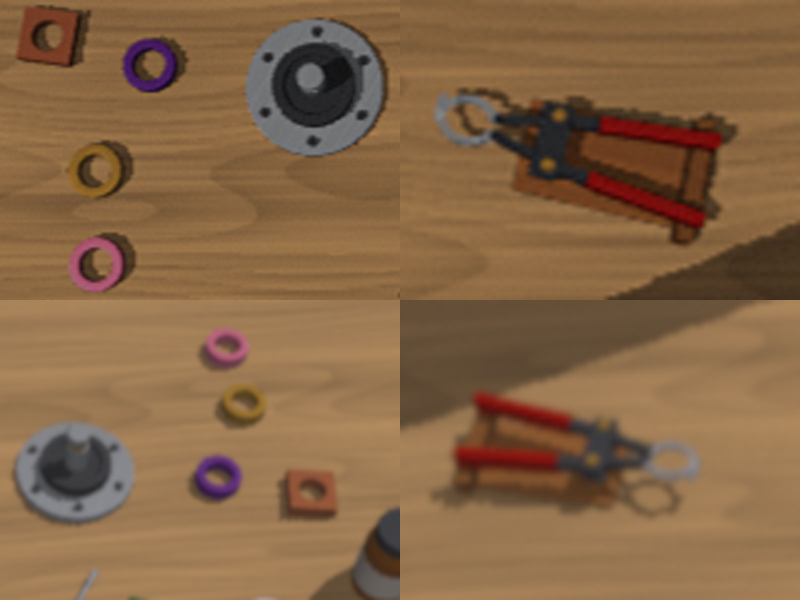

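The top picture shows four ring-like candidates: brass at (199,253), purple (220,211), pink (199,291) and the square copper one (180,199). The round brass one at (199,253) fits the description, and the crop confirms it. The plate is at (287,220). The pliers are at (415,222), with their ring at (381,214).

```bash
cat > meas.py <<'E'
from h import *
def big(m,near=None):
    n,l,s,ce=cv2.connectedComponentsWithStats(m.astype(np.uint8))
    return l==1+np.argmax(s[1:,4])
def roi(m,x0,y0,x1,y1):
    o=np.zeros_like(m);o[y0:y1,x0:x1]=m[y0:y1,x0:x1];return o
def outline(m):
    cs,_=cv2.findContours(m.astype(np.uint8),cv2.RETR_EXTERNAL,cv2.CHAIN_APPROX_NONE)
    return max(cs,key=len)[:,0,:]
def circ(c,m,z):
    p=world(c,outline(m),z)[:,:2]
    (x,y),r=cv2.minEnclosingCircle((p*1000).astype(np.float32))
    A=np.c_[2*p,np.ones(len(p))];s=np.linalg.lstsq(A,(p**2).sum(1),rcond=None)[0]
    return s[:2].round(4),round(np.sqrt(s[2]+s[0]**2+s[1]**2),4),(round(x,1),round(y,1),round(r,1))
R={"top":dict(col=(180,235,215,270),pl=(245,185,330,255),pli=(400,195,455,250),ring=(368,200,396,228)),
"scene":dict(col=(412,158,442,185),pl=(325,170,395,225),pli=(215,175,262,215),ring=(266,190,290,218))}
if __name__=="__main__":
  for n in R:
    c=cap(n);h=cv2.cvtColor(c["pixels"],cv2.COLOR_BGR2HSV).astype(int);H,S,V=h[...,0],h[...,1],h[...,2];r=R[n]
    t=155 if n=="top" else 150
    print(n,"collar",circ(c,big(roi((S>t)&(V>100)&(H>15)&(H<22),*r["col"])),.018), "all",circ(c,big(roi((S>t)&(H>15)&(H<22),*r["col"])),.018))
    print(" plate",circ(c,big(roi((S<70),*r["pl"])),.012))
    m=roi(((H<6)|(H>174))&(S>190),*r["pli"]);nn,l,s,ce=cv2.connectedComponentsWithStats(m.astype(np.uint8))
    for i in np.argsort(-s[1:,4])[:2]+1:
        v,u=np.where(l==i);p=world(c,np.c_[u,v],.040)[:,:2];q=p.mean(0);w=np.linalg.svd(p-q,full_matrices=False)[2]
        a=(p-q)@w[0]; print(" handle",s[i,4],q.round(4),w[0].round(3),"ext",(q+a.min()*w[0]).round(4),(q+a.max()*w[0]).round(4),"width",np.ptp((p-q)@w[1]).round(4))
    print(" ring",circ(c,big(roi((S<75)&(V>90),*r["ring"])),.0335))
E
python3 meas.py
```

```text
top collar (array([0.4347, 0.2637]), np.float64(0.0251), (434.7, 263.7, 26.1)) all (array([0.4344, 0.2616]), np.float64(0.0264), (433.7, 261.6, 28.0))
 plate (array([0.5171, 0.0446]), np.float64(0.0687), (517.2, 44.4, 70.2))
 handle 141 [ 0.5124 -0.3138] [-0.159 -0.987] ext [ 0.5182 -0.2776] [ 0.5063 -0.3514] width 0.0117
 handle 141 [ 0.4711 -0.3028] [0.358 0.934] ext [ 0.4577 -0.3376] [ 0.4845 -0.268 ] width 0.0113
 ring (array([ 0.5237, -0.1949]), np.float64(0.0156), (524.7, -196.1, 21.9))
scene collar (array([0.4393, 0.2625]), np.float64(0.0252), (439.5, 262.7, 27.1)) all (array([0.442 , 0.2609]), np.float64(0.0271), (443.1, 262.5, 30.5))
 plate (array([0.5222, 0.0439]), np.float64(0.0705), (522.3, 43.8, 73.4))
 handle 104 [ 0.5183 -0.314 ] [0.143 0.99 ] ext [ 0.5133 -0.3487] [ 0.5234 -0.279 ] width 0.016
 handle 78 [ 0.4775 -0.3039] [-0.368 -0.93 ] ext [ 0.4904 -0.2714] [ 0.4647 -0.3363] width 0.0135
 ring (array([ 0.5252, -0.1953]), np.float64(0.0182), (524.5, -195.5, 23.0))
```

Emit:
{"name": "step_arm", "arguments": {"rows": [{"linear": [0.493, -0.65, 0], "turn": 0}, {"linear": [0.493, -0.65, 0], "turn": 0}, {"linear": [0.493, -0.65, 0], "turn": 0}, {"linear": [0.493, -0.65, 0], "turn": 0}, {"linear": [0.493, -0.65, 0], "turn": 0}, {"linear": [0.493, -0.65, 0], "turn": 0}, {"linear": [0.493, -0.65, 0], "turn": 0}, {"linear": [0.493, -0.65, 0], "turn": 0}], "hand": 0.085, "newtons": 60}}

```text
t: 0.97
position: [0.2682, -0.188, 0.2034]
ee_rot: [0.989, 0.146, 0.0, 0.0]
force: [0.9, -0.7, 0.2]
opening: 0.997
gripper_force: 0.0
```

```bash
cat >> h.py <<'E'
from scipy.spatial.transform import Rotation as R
def go(x,y,z,yaw=None):
    s=ctrl.sense();r=R.from_quat(s["ee_rot"]);X=r.apply([1,0,0]);w=np.degrees(np.arctan2(X[1],X[0]))
    print("t %.2f pos %s yaw %.1f shift %s turn %s"%(s["t"],s["position"].round(4),w,r.inv().apply(np.array([x,y,z])-s["position"]).round(4),None if yaw is None else round(w-yaw,1)),"q",s["qpos"].round(2))
E
python3 -c "
from h import *
go(.4365,.2625,.13)"
```

```text
t 0.97 pos [ 0.2682 -0.188   0.2034] yaw 16.8 shift [ 0.2916 -0.3824  0.0733] turn None q [-0.84 -0.1  -0.59  1.07  0.    2.01]
```

Emit:
{"name": "step_arm", "arguments": {"rows": [{"linear": [0.29, -0.382, 0.04], "turn": 0}, {"linear": [0.29, -0.382, 0.04], "turn": 0}, {"linear": [0.29, -0.382, 0.04], "turn": 0}, {"linear": [0.29, -0.382, 0.04], "turn": 0}, {"linear": [0.29, -0.382, 0.04], "turn": 0}, {"linear": [0.29, -0.382, 0.04], "turn": 0}, {"linear": [0.29, -0.382, 0.04], "turn": 0}, {"linear": [0.29, -0.382, 0.04], "turn": 0}]}}

```text
t: 1.63
position: [0.3832, 0.1229, 0.1758]
ee_rot: [0.989, 0.147, 0.0, 0.0]
force: [1.1, -2.3, 0.6]
opening: 0.998
gripper_force: 0.0
```

```bash
python3 -c "
from h import *
go(.4365,.2625,.06)"
```

```text
t 1.63 pos [0.3832 0.1229 0.1758] yaw 16.9 shift [ 0.0915 -0.1181  0.1158] turn None q [ 0.13  0.08 -0.5   1.   -0.    2.97]
```

Emit:
{"name": "step_arm", "arguments": {"rows": [{"linear": [0.03, -0.03, 0.03], "turn": -7}, {"linear": [0.05, -0.06, 0.06], "turn": -14}, {"linear": [0.07, -0.09, 0.08], "turn": -21}, {"linear": [0.0915, -0.118, 0.1], "turn": -28}, {"linear": [0.0915, -0.118, 0.116], "turn": -33}, {"linear": [0.0915, -0.118, 0.116], "turn": -33}, {"linear": [0.0915, -0.118, 0.116], "turn": -33}]}}

```text
t: 2.22
position: [0.4349, 0.2598, 0.0587]
ee_rot: [0.907, 0.422, -0.002, 0.0]
force: [-0.2, -0.5, -0.1]
opening: 0.996
gripper_force: 0.0
```

```bash
python3 - <<'E'
from h import *
go(.4365,.2625,.06)
a=cap("top");b=cap("scene");p=ctrl.sense()["position"]
f=lambda im,x0,y0,w,h:cv2.resize(im[y0:y0+h,x0:x0+w],(400,300),interpolation=cv2.INTER_CUBIC)
cv2.imwrite("pics/close1.png",np.hstack([f(a["pixels"],150,200,100,75),f(b["pixels"],380,120,100,75)]))
print(proj(a,p),proj(b,p))
E
```

```text
t 2.22 pos [0.4349 0.2598 0.0587] yaw 49.9 shift [ 0.0031 -0.0006 -0.0013] turn None q [ 0.39  0.39 -0.42  0.76 -0.    2.67]
[[194.83308999 250.88392976]] [[428.51999637 160.5938562 ]]
```

View pics/close1.png

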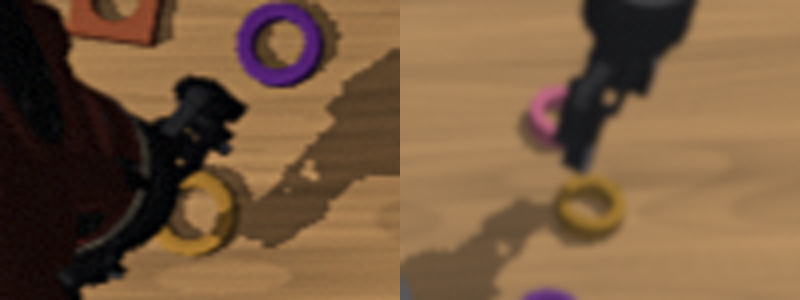

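The wrist cam-side views show the open fingers straddling the brass collar. In the scene picture the tips are at about (426,161) and the TCP projects to (428,161), so they agree. Now I'll descend and grip.

Emit:
{"name": "step_arm", "arguments": {"rows": [{"linear": [0.0035, -0.0005, 0.02], "turn": 0}, {"linear": [0.0035, -0.0005, 0.04], "turn": 0}, {"linear": [0.0035, -0.0005, 0.053], "turn": 0}, {"linear": [0.0035, -0.0005, 0.053], "turn": 0}, {"linear": [0.0035, -0.0005, 0.053], "turn": 0}]}}

```text
t: 2.73
position: [0.4384, 0.2622, 0.0078]
ee_rot: [0.907, 0.421, 0.0, 0.0]
force: [0.0, -0.5, -0.0]
opening: 0.998
gripper_force: 0.0
```

Emit:
{"name": "step_arm", "arguments": {"rows": [{"linear": [0, 0, 0], "turn": 0}, {"linear": [0, 0, 0], "turn": 0}, {"linear": [0, 0, 0], "turn": 0}, {"linear": [0, 0, 0], "turn": 0}, {"linear": [0, 0, 0], "turn": 0}, {"linear": [0, 0, 0], "turn": 0}, {"linear": [0, 0, 0], "turn": 0}, {"linear": [0, 0, 0], "turn": 0}], "hand": 0.03, "newtons": 40}}

```text
t: 3.4
position: [0.438, 0.2629, 0.0067]
ee_rot: [0.907, 0.422, -0.0, 0.0]
force: [-0.2, -0.2, -0.9]
opening: 0.348
gripper_force: 0.0
```

```bash
python3 -c "
from h import *
go(.437,.263,.006);go(.5196,.0443,.12)"
```

```text
t 3.40 pos [0.438  0.2629 0.0067] yaw 49.9 shift [-0.0006 -0.0009  0.0007] turn None q [ 0.4   0.47 -0.47  0.63 -0.    2.67]
t 3.40 pos [0.438  0.2629 0.0067] yaw 49.9 shift [-0.1147  0.2032 -0.1133] turn None q [ 0.4   0.47 -0.47  0.63 -0.    2.67]
```

```bash
python3 - <<'E'
from h import *
a=cap("top");b=cap("scene")
f=lambda im,x0,y0,w,h:cv2.resize(im[y0:y0+h,x0:x0+w],(400,300),interpolation=cv2.INTER_CUBIC)
cv2.imwrite("pics/close2.png",np.hstack([f(a["pixels"],160,210,80,60),f(b["pixels"],390,130,80,60)]))
print(proj(b,ctrl.sense()["position"]))
E
```

```text
[[426.81940539 172.23097266]]
```

View pics/close2.png

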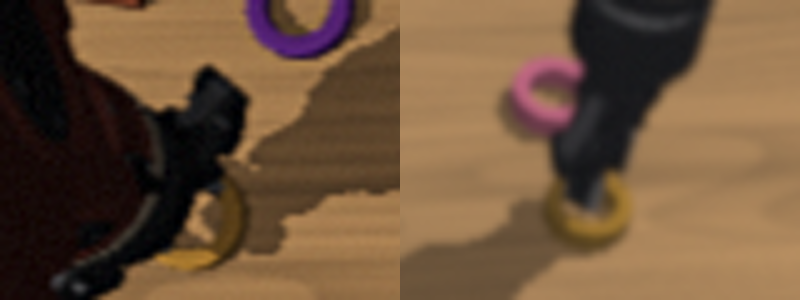

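The scene crop shows the fingertips inside the collar outline, near (427,172), with the collar unmoved. The tips passed over its top because they swing back when open. I'll lift, open to 60 mm and measure the true tip height.

Emit:
{"name": "step_arm", "arguments": {"rows": [{"linear": [0, 0, -0.02], "turn": 0}, {"linear": [0, 0, -0.04], "turn": 0}, {"linear": [0, 0, -0.06], "turn": 0}, {"linear": [0, 0, -0.06], "turn": 0}]}}

```text
t: 3.83
position: [0.4402, 0.2638, 0.0699]
ee_rot: [0.907, 0.422, 0.002, 0.0]
force: [1.8, 0.8, 0.5]
opening: 0.353
gripper_force: 0.0
```

Emit:
{"name": "step_arm", "arguments": {"rows": [{"linear": [0, 0, 0], "turn": 0}, {"linear": [0, 0, 0], "turn": 0}, {"linear": [0, 0, 0], "turn": 0}, {"linear": [0, 0, 0], "turn": 0}], "hand": 0.062}}

```text
t: 4.17
position: [0.4374, 0.2626, 0.0658]
ee_rot: [0.907, 0.422, -0.001, -0.0]
force: [0.0, 0.6, -0.9]
opening: 0.728
gripper_force: 0.0
```

```bash
python3 - <<'E'
from h import *
s=ctrl.sense();p=s["position"];print(p,s["opening"])
b=cap("scene");P=cloud(b);V=b["pixels"].max(2)
r=R.from_quat(s["ee_rot"])
Q=(P-p)@r.as_matrix()
m=(np.abs(Q[...,0])<.016)&(np.abs(Q[...,1])<.06)&(Q[...,2]>-.06)&(Q[...,2]<.03)
for lo in np.arange(-.06,.03,.004):
    k=m&(Q[...,2]>=lo)&(Q[...,2]<lo+.004); print(lo.round(3),k.sum(),np.percentile(Q[k][:,1],[0,25,75,100]).round(3) if k.any() else "")
# collar
hs=cv2.cvtColor(b["pixels"],cv2.COLOR_BGR2HSV).astype(int)
from meas import *
H,S,V=hs[...,0],hs[...,1],hs[...,2]
mm=big(roi((S>150)&(V>100)&(H>15)&(H<22),*Rr) if 0 else roi((S>150)&(V>100)&(H>15)&(H<22),412,158,442,185))
print(circ(b,mm,.018), np.percentile(P[mm][:,2],[10,50,90]))
E
```

```text
[0.43743813 0.26259738 0.06584431] 0.7279142422990074
-0.06 7 [-0.031  0.005  0.044  0.047]
-0.056 10 [-0.037 -0.013  0.045  0.047]
-0.052 14 [-0.033 -0.031  0.044  0.047]
-0.048 8 [-0.031 -0.028  0.043  0.047]
-0.044 11 [-0.037 -0.029  0.042  0.044]
-0.04 5 [-0.035 -0.031  0.035  0.04 ]
-0.036 5 [-0.032 -0.032  0.036  0.037]
-0.032 3 [0.036 0.036 0.037 0.037]
-0.028 0 
-0.024 0 
-0.02 0 
-0.016 0 
-0.012 0 
-0.008 0 
-0.004 0 
0.0 0 
0.004 0 
0.008 0 
0.012 0 
0.016 0 
0.02 0 
0.024 0 
0.028 0 
(array([0.4396, 0.2633]), np.float64(0.0249), (440.0, 262.7, 27.6)) [0.01202957 0.01617141 0.01930329]
```

Emit:
{"name": "step_arm", "arguments": {"rows": [{"linear": [0, 0, 0.02], "turn": 0}, {"linear": [0, 0, 0.04], "turn": 0}, {"linear": [0, 0, 0.058], "turn": 0}, {"linear": [0, 0, 0.062], "turn": 0}, {"linear": [0, 0, 0.062], "turn": 0}]}}

```text
t: 4.63
position: [0.4367, 0.2623, 0.0034]
ee_rot: [0.907, 0.422, -0.002, -0.0]
force: [0.3, -0.6, 1.0]
opening: 0.727
gripper_force: 0.0
```

Emit:
{"name": "step_arm", "arguments": {"rows": [{"linear": [0, 0, 0.002], "turn": 0}, {"linear": [0, 0, 0.004], "turn": 0}, {"linear": [0, 0, 0.004], "turn": 0}]}}

```text
t: 4.88
position: [0.4386, 0.2631, 0.0013]
ee_rot: [0.907, 0.422, 0.001, 0.0]
force: [0.2, -0.1, 0.1]
opening: 0.729
gripper_force: 0.0
```

Emit:
{"name": "step_arm", "arguments": {"rows": [{"linear": [0, 0, 0], "turn": 0}, {"linear": [0, 0, 0], "turn": 0}, {"linear": [0, 0, 0], "turn": 0}, {"linear": [0, 0, 0], "turn": 0}, {"linear": [0, 0, 0], "turn": 0}], "hand": 0.045}}

```text
t: 5.3
position: [0.4382, 0.2629, 0.0009]
ee_rot: [0.907, 0.422, 0.0, 0.0]
force: [0.3, -0.1, -0.6]
opening: 0.528
gripper_force: 0.0
```

```bash
python3 - <<'E'
from h import *
b=cap("scene");p=ctrl.sense()["position"];P=cloud(b)
im=cv2.resize(b["pixels"][135:195,390:470],(800,600),interpolation=cv2.INTER_CUBIC)
u=((proj(b,p)[0]-[390,135])*10).astype(int);cv2.circle(im,tuple(int(i) for i in u),5,(0,255,0),-1)
cv2.imwrite("pics/close3.png",im);print(u)
print((P[158:184:2,418:440:2,2]*1000).round(0).astype(int))
E
```

```text
[365 384]
[[  2 134 131 131 132  98  95  57 113  60   0]
 [ -2 128 126 130 133 130  97 102 105  55  -3]
 [ -3 112 118 128 132 126  91 104  36  40  -1]
 [  1  99 108 112 122 104  91  -3  30   0   4]
 [ -2  92  83 102 106  92  79  18   2  -2  -3]
 [ -4  18  84  86  96  71   8  18  20  -2  -1]
 [ -5  12  49  56  86  54   0   7  21  16  -2]
 [  2  11  41  48  51  49  -3  -5  18  18  -2]
 [ -1   9  19  40  35  -6  -2  15  17  -4  -3]
 [ -5   1  11  11  14  21  10  15  12   1  -4]
 [ -2  -5   1   5   9   9  13   9  -3   1   1]
 [  3  -6  -1   4   2   2   1  -4   3  -2  -3]
 [ -6  -1   1   1   0   0  -5   3   0  -2  -5]]
```

View pics/close3.png

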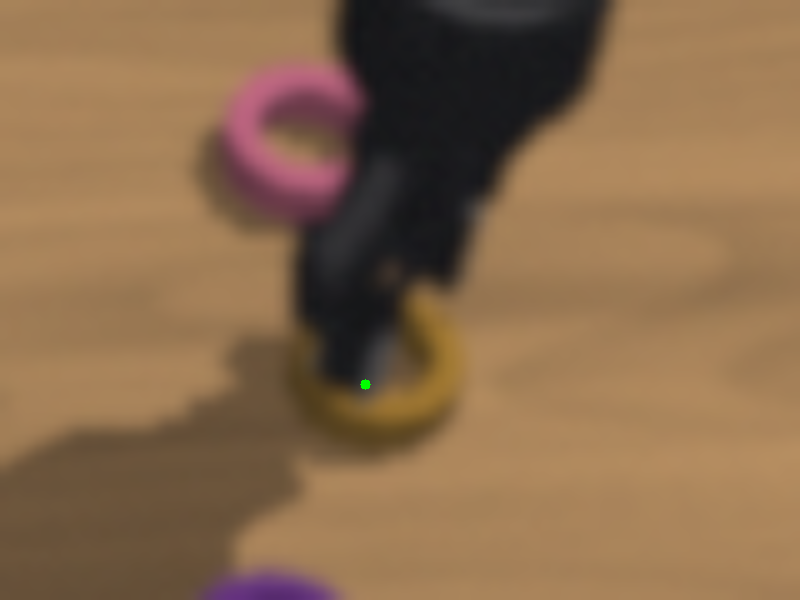

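The near fingertip ends at (426,173). The depth there is 35-40 mm above the table while the TCP reads 1 mm, so the real tips sit about 30 mm above the reported TCP. I'll open and descend in small steps while watching the force.

Emit:
{"name": "step_arm", "arguments": {"rows": [{"linear": [0, 0, 0], "turn": 0}, {"linear": [0, 0, 0], "turn": 0}, {"linear": [0, 0, 0.003], "turn": 0}, {"linear": [0, 0, 0.006], "turn": 0}, {"linear": [0, 0, 0.008], "turn": 0}, {"linear": [0, 0, 0.008], "turn": 0}], "hand": 0.066}}

```text
t: 5.85
position: [0.4377, 0.2627, -0.0079]
ee_rot: [0.907, 0.422, -0.0, -0.0]
force: [0.2, 0.5, 0.4]
opening: 0.774
gripper_force: 0.0
```

```bash
python3 - <<'E'
from h import *
s=ctrl.sense();print(s["position"],s["force"],s["opening"],s["qpos"])
b=cap("scene");P=cloud(b);p=s["position"]
V=b["pixels"].max(2)
k=(V<70)&(P[...,2]>.006)&(P[...,2]<.08)&(np.hypot(P[...,0]-p[0],P[...,1]-p[1])<.07)
v,u=np.where(k)
for r in range(v.min(),v.max()+1):
    i=v==r; print(r,[(int(a),int(z*1000)) for a,z in zip(u[i],P[r,u[i],2])])
E
```

```text
[ 0.437661    0.26269978 -0.00789855] [0.17917388 0.49360017 0.36301084] 0.7744188549123638 [ 3.97265290e-01  4.87749878e-01 -4.84338792e-01  5.99689597e-01
  3.17851544e-05  2.66815770e+00]
154 [(438, 64)]
155 []
156 [(437, 58)]
157 [(421, 8), (436, 52), (437, 52)]
158 [(436, 49), (437, 47)]
159 [(435, 40), (436, 44)]
160 [(431, 28), (435, 40), (436, 35)]
161 [(434, 31), (435, 27), (436, 35)]
162 []
163 []
164 []
165 []
166 []
167 [(429, 78)]
168 [(420, 79), (428, 78)]
169 [(420, 78), (427, 77), (428, 68)]
170 [(418, 79), (422, 77), (427, 72)]
171 [(422, 77), (426, 67)]
172 [(419, 13), (420, 77), (421, 75), (425, 79)]
173 [(420, 49), (421, 50), (422, 78), (423, 74), (425, 76)]
174 [(419, 29), (420, 42), (421, 51), (422, 42), (423, 45), (424, 75)]
175 [(420, 39), (421, 42), (422, 43), (423, 47), (424, 44)]
176 [(420, 30), (421, 39), (422, 37), (423, 40), (424, 39)]
177 [(422, 35), (423, 37)]
```

Emit:
{"name": "step_arm", "arguments": {"rows": [{"linear": [0, 0, 0.01], "turn": 0}, {"linear": [0, 0, 0.018], "turn": 0}, {"linear": [0, 0, 0.022], "turn": 0}, {"linear": [0, 0, 0.022], "turn": 0}], "hand": 0.062}}

```text
t: 6.23
position: [0.437, 0.2624, -0.0307]
ee_rot: [0.907, 0.422, -0.001, -0.0]
force: [-0.4, 0.2, 0.1]
opening: 0.724
gripper_force: 0.0
```

Emit:
{"name": "step_arm", "arguments": {"rows": [{"linear": [0, 0, 0.003], "turn": 0}, {"linear": [0, 0, 0.003], "turn": 0}]}}

```text
t: 6.4
position: [0.4379, 0.2628, -0.0327]
ee_rot: [0.907, 0.422, -0.0, -0.0]
force: [-0.3, 0.6, -0.3]
opening: 0.725
gripper_force: 0.0
```

Emit:
{"name": "step_arm", "arguments": {"rows": [{"linear": [0, 0, 0.003], "turn": 0}, {"linear": [0, 0, 0.003], "turn": 0}]}}

```text
t: 6.57
position: [0.4383, 0.263, -0.0336]
ee_rot: [0.907, 0.422, 0.0, 0.0]
force: [-6.0, -3.2, 25.5]
opening: 0.726
gripper_force: 12.6
```

Emit:
{"name": "step_arm", "arguments": {"rows": [{"linear": [0, 0, 0.003], "turn": 0}, {"linear": [0, 0, 0.003], "turn": 0}]}}

```text
t: 6.73
position: [0.4385, 0.263, -0.0339]
ee_rot: [0.907, 0.422, 0.001, 0.0]
force: [-18.1, -9.0, 70.4]
opening: 0.728
gripper_force: 35.5
```

Emit:
{"name": "step_arm", "arguments": {"rows": [{"linear": [0, 0, -0.007], "turn": 0}, {"linear": [0, 0, -0.012], "turn": 0}, {"linear": [0, 0, -0.012], "turn": 0}]}}

```text
t: 6.98
position: [0.439, 0.2633, -0.0251]
ee_rot: [0.907, 0.422, 0.001, 0.0]
force: [-0.4, 0.8, -0.1]
opening: 0.725
gripper_force: 0.0
```

Emit:
{"name": "step_arm", "arguments": {"rows": [{"linear": [0, 0, 0], "turn": 0}, {"linear": [0, 0, 0], "turn": 0}, {"linear": [0, 0, 0], "turn": 0}, {"linear": [0, 0, 0], "turn": 0}, {"linear": [0, 0, 0], "turn": 0}], "hand": 0.045}}

```text
t: 7.4
position: [0.4383, 0.2632, -0.0259]
ee_rot: [0.907, 0.422, 0.0, -0.0]
force: [-2.9, -0.2, 15.7]
opening: 0.602
gripper_force: 39.5
```

Emit:
{"name": "step_arm", "arguments": {"rows": [{"linear": [0, 0, -0.005], "turn": 0}, {"linear": [0, 0, -0.02], "turn": 0}, {"linear": [0, 0, -0.05], "turn": 0}, {"linear": [0, 0, -0.08], "turn": 0}, {"linear": [0, 0, -0.1], "turn": 0}, {"linear": [0, 0, -0.1], "turn": 0}]}}

```text
t: 7.9
position: [0.4403, 0.2638, 0.0769]
ee_rot: [0.907, 0.422, 0.003, 0.0]
force: [0.4, -0.4, -1.7]
opening: 0.602
gripper_force: 43.8
```

```bash
python3 - <<'E'
from h import *
s=ctrl.sense();p=s["position"];print(p,s["force"],s["opening"],s["gripper_force"])
b=cap("scene");P=cloud(b)
cv2.imwrite("pics/lift.png",cv2.resize(b["pixels"][100:190,380:500],(800,600),interpolation=cv2.INTER_CUBIC))
h=cv2.cvtColor(b["pixels"],cv2.COLOR_BGR2HSV).astype(int)
m=(h[...,1]>150)&(h[...,0]>15)&(h[...,0]<22)
m[:100]=m[195:]=False;m[:,:380]=m[:,500:]=False
v,u=np.where(m);print(len(u),u.min(),u.max(),v.min(),v.max());print(np.percentile(P[m],[5,50,95],axis=0).round(4))
E
```

```text
[0.44032868 0.26382331 0.07692791] [ 0.36138489 -0.37849079 -1.65166664] 0.602336768628477 43.76699341228232
65 434 442 145 158
[[0.426  0.2607 0.1098]
 [0.4548 0.2771 0.1173]
 [0.467  0.286  0.1216]]
```

View pics/lift.png

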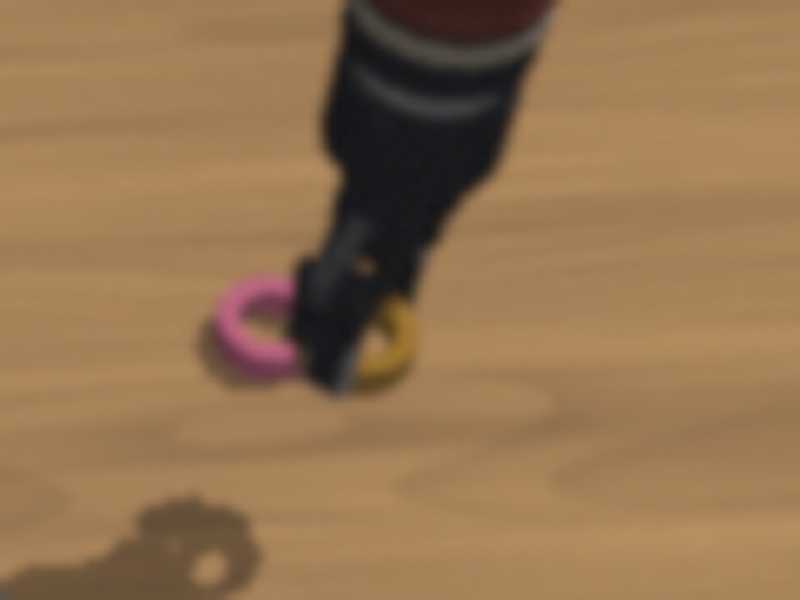

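The collar is lifted and level, but it sits off to the right of the fingers. I'll work out its offset from the TCP.

```bash
python3 - <<'E'
from h import *
from scipy.optimize import least_squares
b=cap("scene");p=ctrl.sense()["position"]
n=world(b,[(422,176.5)],.033)[0];f=world(b,[(435.2,161.5)],.033)[0]
print("near",n,"far",f,"mid",(n+f)/2,"half",np.linalg.norm(n-f)/2, "dir",(n-f)[:2]/np.linalg.norm(n-f))
h=cv2.cvtColor(b["pixels"],cv2.COLOR_BGR2HSV).astype(int)
m=(h[...,1]>135)&(h[...,0]>=17)&(h[...,0]<22);m[:100]=m[170:]=False;m[:,:425]=m[:,450:]=False
for r in range(142,162): 
    us=np.where(m[r])[0]; print(r,us.tolist(), h[r,440:446,0].tolist(),h[r,440:446,1].tolist())
E
```

```text
near [0.47342176 0.236796   0.033     ] far [0.41903165 0.28825679 0.033     ] mid [0.4462267 0.2625264 0.033    ] half 0.037438272708183125 dir [ 0.72639718 -0.68727515]
142 [] [150, 15, 15, 15, 16, 15] [9, 76, 98, 110, 117, 117]
143 [] [11, 15, 15, 15, 16, 16] [57, 78, 102, 113, 117, 119]
144 [439] [17, 15, 15, 16, 16, 16] [125, 92, 104, 116, 119, 120]
145 [437, 438, 439, 440] [18, 17, 16, 16, 16, 16] [152, 116, 110, 117, 118, 118]
146 [437, 438, 439, 440, 441] [19, 17, 16, 16, 16, 16] [163, 136, 118, 118, 118, 120]
147 [436, 437, 438, 439, 440, 441] [19, 18, 17, 16, 16, 16] [169, 150, 128, 121, 119, 119]
148 [436, 437, 438, 439, 440, 441, 442] [19, 18, 17, 16, 15, 16] [174, 160, 137, 121, 118, 119]
149 [437, 438, 439, 440, 441, 442] [19, 19, 17, 16, 16, 16] [175, 166, 141, 124, 120, 119]
150 [437, 438, 439, 440, 441, 442] [19, 19, 17, 16, 16, 16] [177, 166, 142, 125, 120, 120]
151 [438, 439, 440, 441, 442] [19, 18, 17, 16, 16, 16] [176, 164, 140, 125, 120, 119]
152 [437, 438, 439, 440, 441] [19, 18, 17, 16, 16, 16] [173, 159, 135, 123, 119, 119]
153 [434, 435, 436, 437, 438, 439, 440, 441] [18, 18, 16, 16, 16, 16] [171, 148, 128, 120, 119, 118]
154 [434, 435, 436, 437, 438, 439, 440, 441] [18, 17, 16, 16, 16, 16] [162, 137, 123, 120, 120, 120]
155 [434, 435, 436, 437, 438, 439, 440] [18, 16, 16, 16, 16, 16] [148, 128, 122, 121, 120, 121]
156 [434, 435, 436, 437, 438, 439] [17, 16, 16, 15, 15, 15] [131, 124, 120, 118, 118, 119]
157 [434, 435, 436, 437, 438] [16, 16, 16, 16, 16, 16] [123, 119, 117, 118, 118, 117]
158 [433, 434, 435, 436] [16, 16, 16, 16, 16, 16] [120, 118, 119, 117, 118, 118]
159 [] [16, 16, 16, 16, 16, 15] [119, 120, 120, 119, 118, 118]
160 [] [16, 16, 16, 16, 16, 15] [118, 118, 117, 119, 120, 118]
161 [] [16, 16, 16, 15, 16, 16] [118, 119, 119, 117, 118, 120]
```

```bash
python3 - <<'E'
from h import *
b=cap("scene");s=ctrl.sense();p=s["position"];q=R.from_quat(s["ee_rot"])
c=world(b,[(433.2,149.8)],p[2]+.0439)[0]
print(p,c,"tool-frame offset",q.inv().apply(c-p), "force",s["force"],"moment",s["moment"])
print("init collar in scene", world(b,[(427.9,171.6)],.018))
E
```

```text
[0.43734428 0.26253289 0.07252156] [0.44270171 0.26214023 0.11642156] tool-frame offset [ 0.00308486  0.00431835 -0.04390788] force [-1.17985211 -0.33836556 -2.6441272 ] moment [-0.05048168 -0.00849744 -0.00804639]
init collar in scene [[0.44465369 0.26302618 0.018     ]]
```

```bash
python3 - <<'E'
from meas import *
from scipy.optimize import least_squares
for n in R and ("scene","top"):
    c=cap(n);h=cv2.cvtColor(c["pixels"],cv2.COLOR_BGR2HSV).astype(int);S,V=h[...,1],h[...,2]
    from meas import R as RR
    box={"top":(245,185,330,255),"scene":(325,170,395,225)}[n]
    m=big(roi(S<70,*box));m=cv2.morphologyEx(m.astype(np.uint8),cv2.MORPH_CLOSE,np.ones((9,9)))
    o=outline(m); p=world(c,o,.012)[:,:2]
    sgn=1 if n=="scene" else -1
    ce=p.mean(0);k=p[:,0]<ce[0]+.02 if n=="scene" else np.ones(len(p),bool)
    f=least_squares(lambda s:np.hypot(*(p[k]-s[:2]).T)-s[2],[*ce,.07],loss="soft_l1",f_scale=.002)
    print(n,"plate",f.x.round(4),k.sum(),np.abs(f.fun).mean())
    x0,y0,x1,y1=box;cx,cy=[int(v) for v in proj(c,[*f.x[:2],.082])[0]]
    print("stub top pix guess",cx,cy);print(V[cy-10:cy+11:1,cx-10:cx+11])
E
```

```text
scene plate [0.5204 0.0446 0.0693] 73 0.0007385622728789271
stub top pix guess 360 183
[[150 149 149 150 150 150 151 153 153 154 156 156 158 159 159 160 161 161
  162 161 161]
 [152 152 152 151 151 151 151 151 151 151 153 153 155 157 158 159 161 162
  162 162 162]
 [154 153 154 154 153 153 152 152 152 152 151 151 151 152 153 156 159 161
  161 162 162]
 [155 155 155 154 154 153 153 153 152 151 151 151 150 149 149 152 156 160
  162 161 161]
 [155 155 155 155 153 153 152 151 151 150 149 149 148 147 147 151 155 159
  160 160 159]
 [154 153 153 152 150 148 147 146 145 143 142 142 141 143 145 150 154 157
  158 158 158]
 [151 149 148 146 143 140 138 136 131 127 124 123 124 129 136 145 151 154
  155 157 157]
 [144 141 140 138 137 136 133 121 110 103  98  97 100 107 118 132 142 146
  148 151 153]
 [138 137 139 140 140 138 127 110  97  93  91  91  92  95 105 121 134 138
  139 141 144]
 [141 140 140 138 135 128 115  97  92  90  90  91  91  92  97 114 131 138
  138 137 137]
 [140 137 132 123 114 104  94  89  90  90  91  90  91  91  93 102 119 130
  136 138 139]
 [133 122 110  95  83  77  77  81 
[... 1629 characters left out ...]
79 77 79 76 76 76 78 77 62 36 28 27 26]
 [23 22 31 25 24 44 71 82 77 76 76 77 79 77 81 74 57 36 25 25 28]
 [27 26 25 27 28 34 68 82 81 77 78 76 81 79 82 70 52 36 23 26 27]
 [23 27 27 26 23 28 60 78 80 79 79 79 79 78 75 56 48 39 26 26 29]
 [26 26 28 24 24 25 38 57 75 78 78 80 80 75 65 60 53 37 25 25 27]
 [21 23 27 25 27 26 24 43 60 67 69 70 61 62 65 57 41 31 27 26 26]
 [22 24 25 26 28 26 23 32 46 59 66 61 69 71 57 46 37 29 25 27 27]
 [23 24 26 27 25 27 25 26 34 42 47 48 50 51 45 41 32 29 28 25 26]
 [21 22 25 28 29 25 27 25 27 31 37 42 42 43 37 33 27 25 27 24 26]
 [28 24 27 27 28 27 26 25 26 26 28 31 29 29 27 25 26 22 29 23 26]
 [26 25 23 25 28 25 27 26 28 26 27 27 25 26 28 25 24 25 26 26 38]]
```

```bash
python3 -c "
from h import *
go(.518,.045,.0725)"
```

```text
t 8.15 pos [0.4369 0.2624 0.0721] yaw 49.9 shift [-0.114   0.2021 -0.0004] turn None q [ 0.4   0.38 -0.4   0.8  -0.    2.67]
```

Emit:
{"name": "step_arm", "arguments": {"rows": [{"linear": [-0.114, 0.202, -0.005], "turn": 0}, {"linear": [-0.114, 0.202, -0.005], "turn": 0}, {"linear": [-0.114, 0.202, -0.005], "turn": 0}, {"linear": [-0.114, 0.202, -0.005], "turn": 0}, {"linear": [-0.114, 0.202, -0.005], "turn": 0}, {"linear": [-0.114, 0.202, -0.005], "turn": 0}, {"linear": [-0.114, 0.202, -0.005], "turn": 0}, {"linear": [-0.114, 0.202, -0.005], "turn": 0}]}}

```text
t: 8.82
position: [0.5185, 0.0443, 0.0773]
ee_rot: [0.907, 0.42, -0.001, -0.001]
force: [0.3, 0.4, -2.4]
opening: 0.601
gripper_force: 43.8
```

```bash
python3 - <<'E'
from h import *
s=ctrl.sense();p=s["position"];print(s["t"],p,s["force"],s["opening"])
b=cap("scene");a=cap("top")
uv=proj(b,[p[0],p[1],p[2]+.044])[0];print(uv)
u,v=[int(x) for x in uv]
cv2.imwrite("pics/hover.png",np.hstack([cv2.resize(b["pixels"][v-20:v+40,u-25:u+25],(500,600),interpolation=cv2.INTER_CUBIC),cv2.resize(a["pixels"][170:250,260:300],(300,600),interpolation=cv2.INTER_CUBIC)]))
h=cv2.cvtColor(b["pixels"],cv2.COLOR_BGR2HSV).astype(int)
m=(h[...,1]>135)&(h[...,0]>=17)&(h[...,0]<22)
for r in range(v-14,v+16): print(r,[int(x) for x in np.where(m[r,u-20:u+20])[0]+u-20])
E
```

```text
8.8167 [0.51851997 0.04434284 0.07732378] [ 0.34861306  0.38030524 -2.37744643] 0.6013710867078464
[361.62509139 173.86976175]
159 []
160 []
161 []
162 []
163 []
164 []
165 []
166 []
167 []
168 [365, 366]
169 [365, 366, 367, 368]
170 [364, 365, 366, 367, 368, 369]
171 [363, 364, 365, 366, 367, 368, 369]
172 [363, 364, 365, 366, 367, 368, 369, 370]
173 [363, 364, 365, 366, 367, 368, 369, 370]
174 [365, 366, 367, 368, 369, 370]
175 [366, 367, 368, 369, 370, 371]
176 [366, 367, 368, 369, 370]
177 [366, 367, 368, 369, 370]
178 [364, 365, 366, 367, 368, 369, 370]
179 [362, 363, 364, 365, 366, 367, 368, 369, 370]
180 [361, 362, 363, 364, 365, 366, 367, 368, 369]
181 [361, 362, 363, 364, 365, 366, 367]
182 [361, 362, 363, 364, 365, 366]
183 [361, 362, 363, 364, 365]
184 [361, 362]
185 []
186 []
187 []
188 []
```

View pics/hover.png

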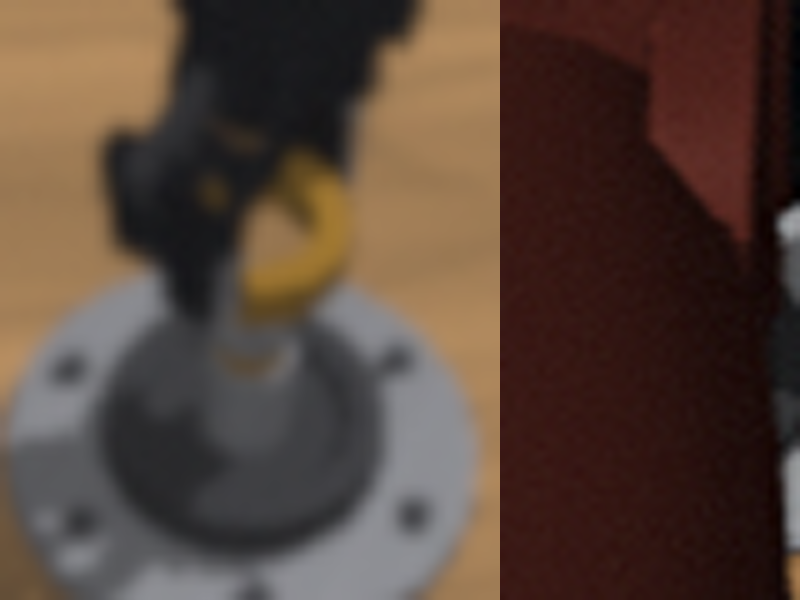

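The hover view shows the gripped collar with its right edge at (371,175), straight above the stub top, whose centre is about (360.7,184). A small correction remains.

```bash
python3 - <<'E'
from h import *
b=cap("scene");s=ctrl.sense();p=s["position"];print(p)
print("collar",world(b,[(361.5,175.0)],.121), "stub top rows", )
V=b["pixels"].max(2);print(V[176:200:2,350:372])
for z in(.04,.06,.082,.121):print(z,proj(b,[.5204,.0446,z]),proj(b,[p[0],p[1],z]))
go(.5175,.043,.03)
E
```

```text
[0.51804837 0.04646847 0.07788623]
collar [[0.52219832 0.04356816 0.121     ]] stub top rows
[[ 29  29  28  27  26  25  25  27  28  33  64 110 144 150 151 150 144 140
  147 157 158 155]
 [ 85  61  42  31  27  26  26  30  40  56  81 118 144 151 152 154 156 157
  157 152 141 141]
 [139 125  98  55  28  26  26  36  56  76 100 129 149 155 154 154 150 140
  125 114 122 143]
 [144 138 116  71  36  28  29  39  59  73  85  99 109 109 105 102 100  97
   99 114 129 139]
 [135 123 107  82  61  49  42  49  64  76  82  88  91  91  88  84  83  87
  104 127 138 142]
 [ 95  77  69  67  64  62  64  71  76  82  84  84  85  84  83  77  68  69
   76  90 111 130]
 [ 70  68  67  67  66  66  69  78  81  83  82  82  82  89 101  97  70  57
   61  67  75  90]
 [ 67  67  67  67  68  68  70  76  82  85  87  88  95 102  97  84  69  62
   56  56  63  69]
 [ 57  65  67  68  66  66  70  75  80  83  85  84  85  84  81  75  69  67
   62  55  57  65]
 [ 50  57  57  55  51  55  66  76  81  83  84  83  82  81  78  71  66  66
   66  60  56  63]
 [ 43  44  44  44  45  49  60  71  80  82  84  83  81  78  73  69  67  68
   66  61  60  66]
 [ 44  44  44  43  44  45  46  51  60  68  72  73  72  69  68  67  67  66
   63  61  64  68]]
0.04 [[360.13565578 191.78805522]] [[360.67852052 191.09717754]]
0.06 [[360.53030368 187.6615819 ]] [[361.07900039 186.96701929]]
0.082 [[360.97503865 183.01139369]] [[361.53029623 182.31279456]]
0.121 [[361.792102   174.46810695]] [[362.35938209 173.76241259]]
t 8.97 pos [0.518  0.0465 0.0779] yaw 49.9 shift [-0.003   0.0019  0.0479] turn None q [-0.05  0.39 -0.36  0.82  0.    2.22]
```

Emit:
{"name": "step_arm", "arguments": {"rows": [{"linear": [-0.001, 0.001, 0.0], "turn": 0}, {"linear": [-0.001, 0.001, 0.01], "turn": 0}, {"linear": [-0.001, 0.001, 0.02], "turn": 0}, {"linear": [-0.001, 0.001, 0.025], "turn": 0}, {"linear": [-0.001, 0.001, 0.03], "turn": 0}, {"linear": [-0.001, 0.001, 0.03], "turn": 0}]}}

```text
t: 9.47
position: [0.5182, 0.0444, 0.0473]
ee_rot: [0.907, 0.422, -0.001, -0.001]
force: [-0.7, 0.4, -1.8]
opening: 0.6
gripper_force: 43.7
```

Free over the stub; continuing down to 6 mm above the seat floor.

Emit:
{"name": "step_arm", "arguments": {"rows": [{"linear": [0, 0, 0.012], "turn": 0}, {"linear": [0, 0, 0.024], "turn": 0}, {"linear": [0, 0, 0.036], "turn": 0}, {"linear": [0, 0, 0.04], "turn": 0}, {"linear": [0, 0, 0.04], "turn": 0}]}}

```text
t: 9.88
position: [0.5185, 0.0442, 0.0079]
ee_rot: [0.907, 0.422, -0.001, -0.0]
force: [-0.2, -1.0, -1.9]
opening: 0.602
gripper_force: 43.7
```

Emit:
{"name": "step_arm", "arguments": {"rows": [{"linear": [0, 0, 0.002], "turn": 0}, {"linear": [0, 0, 0.004], "turn": 0}, {"linear": [0, 0, 0.005], "turn": 0}, {"linear": [0, 0, 0.005], "turn": 0}]}}

```text
t: 10.22
position: [0.5196, 0.0442, 0.004]
ee_rot: [0.907, 0.422, 0.0, 0.0]
force: [1.1, 0.5, -1.7]
opening: 0.598
gripper_force: 43.9
```

Emit:
{"name": "step_arm", "arguments": {"rows": [{"linear": [0, 0, 0.002], "turn": 0}, {"linear": [0, 0, 0.0035], "turn": 0}, {"linear": [0, 0, 0.0035], "turn": 0}, {"linear": [0, 0, 0.0035], "turn": 0}]}}

```text
t: 10.55
position: [0.5192, 0.0445, 0.0001]
ee_rot: [0.907, 0.422, 0.0, -0.0]
force: [0.1, 3.2, -3.0]
opening: 0.602
gripper_force: 43.7
```

Emit:
{"name": "step_arm", "arguments": {"rows": [{"linear": [0, 0, 0.001], "turn": 0}, {"linear": [0, 0, 0.0015], "turn": 0}, {"linear": [0, 0, 0.0015], "turn": 0}]}}

```text
t: 10.8
position: [0.5193, 0.0444, -0.0008]
ee_rot: [0.907, 0.422, 0.0, -0.0]
force: [-2.8, 3.2, 6.4]
opening: 0.605
gripper_force: 44.6
```

Emit:
{"name": "step_arm", "arguments": {"rows": [{"linear": [0, 0, 0], "turn": 0}, {"linear": [0, 0, 0], "turn": 0}, {"linear": [0, 0, 0], "turn": 0}, {"linear": [0, 0, 0], "turn": 0}], "hand": 0.075}}

```text
t: 11.13
position: [0.5194, 0.0439, -0.0013]
ee_rot: [0.907, 0.422, -0.0, 0.0]
force: [-0.8, 0.2, -0.2]
opening: 0.88
gripper_force: 0.0
```

Emit:
{"name": "step_arm", "arguments": {"rows": [{"linear": [0, 0, -0.03], "turn": 0}, {"linear": [0, 0, -0.07], "turn": 0}, {"linear": [0, 0, -0.11], "turn": 0}, {"linear": [0, 0, -0.13], "turn": -7}, {"linear": [0, 0, -0.13], "turn": -14}, {"linear": [0, 0, -0.13], "turn": -21}, {"linear": [0, 0, -0.13], "turn": -25}, {"linear": [0, 0, -0.13], "turn": -25}], "hand": 0.085}}

```text
t: 11.8
position: [0.5193, 0.044, 0.1289]
ee_rot: [0.793, 0.609, 0.0, 0.0]
force: [0.1, -0.5, 0.3]
opening: 0.996
gripper_force: 0.0
```

```bash
python3 -c "
from h import *
go(.497,-.300,.10,75)"
```

```text
t 11.80 pos [0.5193 0.044  0.1289] yaw 75.1 shift [-0.3381  0.0671  0.029 ] turn 0.1 q [-0.06  0.34 -0.29  0.94 -0.    1.78]
```

Emit:
{"name": "step_arm", "arguments": {"rows": [{"linear": [-0.04, 0.008, 0], "turn": 0}, {"linear": [-0.08, 0.016, 0], "turn": 0}, {"linear": [-0.12, 0.024, 0], "turn": 0}, {"linear": [-0.16, 0.032, 0], "turn": 0}, {"linear": [-0.2, 0.04, 0], "turn": 0}, {"linear": [-0.24, 0.048, 0], "turn": 0}, {"linear": [-0.28, 0.056, 0], "turn": 0}, {"linear": [-0.31, 0.062, 0], "turn": 0}]}}

```text
t: 12.47
position: [0.4977, -0.2746, 0.1286]
ee_rot: [0.795, 0.606, -0.0, 0.0]
force: [0.1, 0.5, -0.0]
opening: 0.996
gripper_force: 0.0
```

Emit:
{"name": "step_arm", "arguments": {"rows": [{"linear": [-0.028, 0.005, 0], "turn": 0}, {"linear": [-0.028, 0.005, 0.02], "turn": 0}, {"linear": [-0.028, 0.005, 0.04], "turn": 0}, {"linear": [-0.028, 0.005, 0.05], "turn": 0}, {"linear": [-0.028, 0.005, 0.05], "turn": 0}]}}

```text
t: 12.88
position: [0.4942, -0.2985, 0.0763]
ee_rot: [0.795, 0.607, -0.001, -0.002]
force: [-0.6, 0.5, 0.3]
opening: 0.995
gripper_force: 0.0
```

```bash
python3 - <<'E'
from h import *
go(.497,-.300,.04,75)
b=cap("scene");a=cap("top");p=ctrl.sense()["position"]
P=cloud(b)
# collar check: brass pixels near stub
for c,n in((b,"scene"),(a,"top")):
    h=cv2.cvtColor(c["pixels"],cv2.COLOR_BGR2HSV).astype(int)
    u,v=[int(x) for x in proj(c,[.519,.0445,.043])[0]]
    m=np.zeros(h.shape[:2],bool);k=slice(v-18,v+19),slice(u-18,u+19)
    m[k]=((h[...,1]>150)&(h[...,0]>15)&(h[...,0]<22)&(h[...,2]>90))[k]
    from meas import circ,big
    Q=cloud(c)[m];A=np.c_[Q[:,:2],np.ones(len(Q))];co=np.linalg.lstsq(A,Q[:,2],rcond=None)[0]
    print(n,"collar",m.sum(),circ(c,big(m),.043),"z",np.percentile(Q[:,2],[10,50,90]).round(4),"slope",co[:2].round(3))
    crop=c["pixels"]
u,v=[int(x) for x in proj(b,[.497,-.29,.05])[0]];ua,va=[int(x) for x in proj(a,[.497,-.27,.05])[0]]
z=lambda im,u,v:cv2.resize(im[v-30:v+30,u-20:u+20],(400,600),interpolation=cv2.INTER_CUBIC)
u1,v1=u,v
cv2.imwrite("pics/pl1.png",np.hstack([z(b["pixels"],u1,v1),z(b["pixels"],360,190)]))
print(u1-20,v1-30)
E
```

```text
t 12.88 pos [ 0.4942 -0.2985  0.0763] yaw 74.8 shift [-0.0008  0.0032  0.0363] turn -0.2 q [-0.67  0.49 -0.2   0.88 -0.    1.17]
scene collar 94 (array([0.5239, 0.0428]), np.float64(0.0226), (524.3, 42.0, 27.4)) z [0.0382 0.0408 0.0448] slope [-0.011 -0.   ]
top collar 203 (array([0.5173, 0.0433]), np.float64(0.0257), (517.4, 42.9, 26.9)) z [0.038  0.0422 0.0459] slope [0.022 0.049]
223 160
```

View pics/pl1.png

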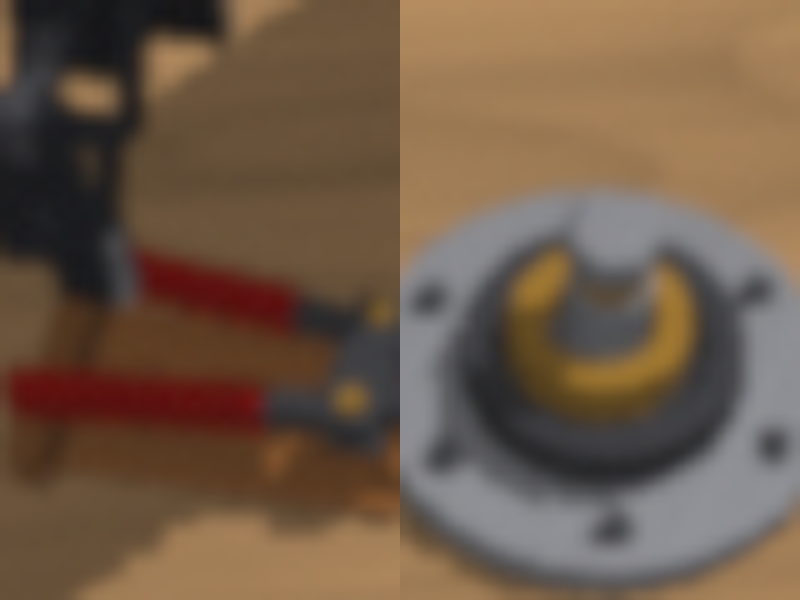

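The crop shows the collar seated evenly around the stub inside the boss, and the fingers above the red handles. First a better flatness check on the collar, then I'll descend onto the handles.

```bash
cat > flat.py <<'E'
from h import *
for n in("scene","top"):
    cs=[cap(n) for _ in range(4)];c=cs[0]
    z=np.mean([cloud(x) for x in cs],0)
    h=cv2.cvtColor(c["pixels"],cv2.COLOR_BGR2HSV).astype(int)
    u,v=[int(x) for x in proj(c,[.519,.0445,.043])[0]]
    m=np.zeros(h.shape[:2],np.uint8);k=slice(v-18,v+19),slice(u-18,u+19)
    m[k]=((h[...,1]>160)&(h[...,0]>16)&(h[...,0]<22)&(h[...,2]>95))[k]
    Q=z[cv2.erode(m,np.ones((2,2)))>0];Q=Q[Q[:,2]>.034]
    A=np.c_[Q[:,:2]-[.519,.044],np.ones(len(Q))];co,res,*_=np.linalg.lstsq(A,Q[:,2],rcond=None)
    print(n,len(Q),"z0,slope",co.round(4),"rms",np.sqrt(res/len(Q)))
    r=np.hypot(z[...,0]-.519,z[...,1]-.044);k=(r>.05)&(r<.062)&(np.abs(z[...,2]-.012)<.01)
    Q=z[k];co=np.linalg.lstsq(np.c_[Q[:,:2]-[.519,.044],np.ones(len(Q))],Q[:,2],rcond=None)[0];print(" plate",co.round(4))
E
python3 flat.py; python3 -c "
from h import *
go(.496,-.299,-.017,75)"
```

```text
scene 35 z0,slope [ 1.209  -0.4662  0.0237] rms [0.01554937]
 plate [0.0012 0.0018 0.0111]
top 113 z0,slope [-1.2945 -0.2922  0.0387] rms [0.04384109]
 plate [-0.0004  0.0023  0.0123]
t 13.38 pos [ 0.4961 -0.2997  0.0792] yaw 74.9 shift [ 0.0007 -0.0004  0.0962] turn -0.1 q [-0.67  0.49 -0.2   0.88 -0.    1.16]
```

```bash
sed -i 's/np.mean(\[/np.median([/; s/Q=Q\[Q\[:,2\]>.034\]/Q=Q[(Q[:,2]>.034)\&(Q[:,2]<.052)]/' flat.py; python3 flat.py
```

```text
scene 32 z0,slope [-0.0749  0.0122  0.0423] rms [0.00160142]
 plate [0.0001 0.0039 0.0112]
top 114 z0,slope [0.0113 0.018  0.0424] rms [0.00172404]
 plate [-0.0001 -0.0016  0.0121]
```

Emit:
{"name": "step_arm", "arguments": {"rows": [{"linear": [0, 0, 0.03], "turn": 0}, {"linear": [0, 0, 0.06], "turn": 0}, {"linear": [0, 0, 0.075], "turn": 0}, {"linear": [0, 0, 0.085], "turn": 0}, {"linear": [0, 0, 0.085], "turn": 0}]}}

```text
t: 14.2
position: [0.4946, -0.2987, -0.0082]
ee_rot: [0.794, 0.608, -0.0, -0.002]
force: [-0.5, -0.4, 0.3]
opening: 0.996
gripper_force: 0.0
```

Emit:
{"name": "step_arm", "arguments": {"rows": [{"linear": [0, 0, 0.005], "turn": 0}, {"linear": [0, 0, 0.009], "turn": 0}, {"linear": [0, 0, 0.009], "turn": 0}, {"linear": [0, 0, 0.009], "turn": 0}]}}

```text
t: 14.53
position: [0.4962, -0.2999, -0.0147]
ee_rot: [0.794, 0.608, 0.0, 0.0]
force: [-0.0, 0.3, -0.4]
opening: 0.997
gripper_force: 0.0
```

Emit:
{"name": "step_arm", "arguments": {"rows": [{"linear": [0, 0, 0], "turn": 0}, {"linear": [0, 0, 0], "turn": 0}, {"linear": [0, 0, 0], "turn": 0}, {"linear": [0, 0, 0], "turn": 0}, {"linear": [0, 0, 0], "turn": 0}, {"linear": [0, 0, 0], "turn": 0}], "hand": 0.055}}

```text
t: 15.03
position: [0.4959, -0.2996, -0.0152]
ee_rot: [0.794, 0.608, 0.0, 0.0]
force: [0.2, 0.1, 0.2]
opening: 0.647
gripper_force: 0.0
```

Emit:
{"name": "step_arm", "arguments": {"rows": [{"linear": [0, 0, 0], "turn": 0}, {"linear": [0, 0, 0], "turn": 0}, {"linear": [0, 0, 0], "turn": 0}, {"linear": [0, 0, 0], "turn": 0}, {"linear": [0, 0, 0], "turn": 0}, {"linear": [0, 0, 0], "turn": 0}], "hand": 0.025, "newtons": 60}}

```text
t: 15.53
position: [0.4964, -0.3005, -0.0136]
ee_rot: [0.794, 0.608, -0.0, 0.001]
force: [-3.5, 0.6, 17.0]
opening: 0.436
gripper_force: 59.6
```

Emit:
{"name": "step_arm", "arguments": {"rows": [{"linear": [0, 0, -0.005], "turn": 0}, {"linear": [0, 0, -0.015], "turn": 0}, {"linear": [0, 0, -0.03], "turn": 0}, {"linear": [0, 0, -0.05], "turn": 0}, {"linear": [0, 0, -0.07], "turn": 0}, {"linear": [0, 0, -0.09], "turn": 0}, {"linear": [0, 0, -0.09], "turn": 0}, {"linear": [0, 0, -0.09], "turn": 0}], "newtons": 80}}

```text
t: 16.2
position: [0.4965, -0.3001, 0.0758]
ee_rot: [0.794, 0.608, 0.0, 0.001]
force: [-0.3, -0.1, -1.6]
opening: 0.422
gripper_force: 81.5
```

```bash
cat > ring.py <<'E'
from h import *
def ringpix(c,guess,w=22,show=False):
    h=cv2.cvtColor(c["pixels"],cv2.COLOR_BGR2HSV).astype(int)
    u,v=[int(x) for x in proj(c,guess)[0]]
    return u,v,h[v-w:v+w+1,u-w:u+w+1]
if __name__=="__main__":
    s=ctrl.sense();p=s["position"];r=R.from_quat(s["ee_rot"]);print(s["t"],p,s["opening"],s["gripper_force"],s["force"].round(1),s["moment"].round(3))
    X=r.apply([1,0,0]);g=p+.11*X;g[2]=p[2]+.0465
    for n in("top","scene"):
        c=cap(n);u,v,h=ringpix(c,g);P=cloud(c)[v-22:v+23,u-22:u+23]
        m=(h[...,1]<75)&(h[...,2]>80)
        k=np.abs(P[...,2]-g[2])<.015;k&=m
        print(n,"guess",g.round(4),(u,v),m.sum(),"z",np.percentile(P[k][:,2],[10,50,90]).round(4) if k.any() else "", k.sum())
        for row in range(0,45): print("".join("#" if x else "." for x in m[row]))
E
python3 ring.py
```

```text
16.2 [ 0.49651776 -0.30007522  0.07575371] 0.42188343089268804 81.4573860168457 [-0.3 -0.1 -1.6] [-0.001  0.062 -0.099]
top guess [ 0.5252 -0.1939  0.1223] (385, 207) 113 z [0.1191 0.1218 0.1247] 100
.............................................
.............................................
.............................................
.............................................
.............................................
.............................................
.............................................
.............................................
.............................................
.............................................
.............................................
.............................................
.............................................
.............................................
.............................................
...................#######...................
.................###########.................
................####.....####................
...............####........###...............
...............##.........
[... 2620 characters left out ...]
..........
....................###......................
.............................................
.............................................
.............................................
.............................................
.............................................
.............................................
.............................................
.............................................
.............................................
.............................................
.............................................
.............................................
.............................................
.............................................
```

```bash
cat > rc.py <<'E'
from ring import *
from scipy.optimize import least_squares
s=ctrl.sense();p=s["position"];r=R.from_quat(s["ee_rot"]);X=r.apply([1,0,0]);g=p+.11*X;g[2]=p[2]+.0465
print(s["t"],p.round(4),"op",s["opening"],"guess",g.round(4))
for n in("top","scene"):
    c=cap(n);u,v,h=ringpix(c,g);Pz=cloud(c)[v-22:v+23,u-22:u+23,2]
    m=(h[...,1]<80)&(h[...,2]>75)&(np.abs(Pz-g[2])<.012);vv,uu=np.where(m);W=world(c,np.c_[uu+u-22,vv+v-22],g[2])[:,:2]
    W=W[np.hypot(*(W-g[:2]).T)<.028]
    f=least_squares(lambda q:np.hypot(*(W-q[:2]).T)-.019,g[:2],loss="soft_l1",f_scale=.002)
    d=W-f.x[:2]; print(n,len(W),"ring",f.x.round(4),"rms",np.std(np.hypot(*d.T)).round(4),"rel TCP along/across",(r.inv().apply([*(f.x-p[:2]),0])[:2]).round(4),"zmed",np.median(Pz[m]).round(4), "zfit",np.linalg.lstsq(np.c_[vv-22,uu-22,np.ones(len(uu))],Pz[m],rcond=None)[0].round(5))
E
python3 rc.py; python3 -c "
from h import *
go(.4904,-.0615,.076,75)"
```

```text
16.3 [ 0.4953 -0.2992  0.0739] op 0.426825488683055 guess [ 0.524  -0.193   0.1204]
top 100 ring [ 0.5227 -0.1924] rms 0.0016 rel TCP along/across [ 0.1103 -0.0013] zmed 0.1201 zfit [1.0000e-04 1.1000e-04 1.2034e-01]
scene 84 ring [ 0.5263 -0.1924] rms 0.0022 rel TCP along/across [0.1111 0.0021] zmed 0.1187 zfit [-1.5000e-04 -8.0000e-05  1.1897e-01]
t 16.40 pos [ 0.4951 -0.299   0.0735] yaw 74.9 shift [ 0.2281 -0.0664 -0.0021] turn -0.1 q [-0.67  0.49 -0.21  0.87  0.    1.16]
```

Emit:
{"name": "step_arm", "arguments": {"rows": [{"linear": [0.025, -0.0074, 0], "turn": 0}, {"linear": [0.06, -0.0177, 0], "turn": 0}, {"linear": [0.098, -0.029, 0], "turn": 0}, {"linear": [0.136, -0.0402, 0], "turn": 0}, {"linear": [0.17, -0.0503, 0], "turn": 0}, {"linear": [0.2, -0.0591, 0], "turn": 0}, {"linear": [0.22, -0.065, 0], "turn": 0}, {"linear": [0.227, -0.067, 0], "turn": 0}]}}

```text
t: 17.07
position: [0.489, -0.0599, 0.0739]
ee_rot: [0.793, 0.609, -0.0, -0.001]
force: [0.3, 1.0, -2.1]
opening: 0.424
gripper_force: 81.5
```

Emit:
{"name": "step_arm", "arguments": {"rows": [{"linear": [0, 0, 0], "turn": 0}, {"linear": [0, 0, 0.008], "turn": 0}, {"linear": [0, 0, 0.012], "turn": 0}, {"linear": [0, 0, 0.012], "turn": 0}, {"linear": [0, 0, 0.012], "turn": 0}, {"linear": [0, 0, 0.012], "turn": 0}, {"linear": [0, 0, 0.012], "turn": 0}]}}

```text
t: 17.65
position: [0.4905, -0.0635, 0.0628]
ee_rot: [0.794, 0.608, 0.0, 0.0]
force: [-1.0, 1.0, -1.0]
opening: 0.422
gripper_force: 81.5
```

```bash
python3 rc.py; python3 - <<'E'
from ring import *
s=ctrl.sense();p=s["position"];print(p)
for n in("top","scene"):
    c=cap(n);u,v=[int(x) for x in proj(c,[.519,.0445,.095])[0]];V=c["pixels"].max(2)
    P=cloud(c)[...,2]
    print(n,u-14,v-12);print((P[v-12:v+15,u-14:u+15]*1000).round().astype(int))
E
```

```text
17.65 [ 0.4905 -0.0635  0.0628] op 0.422086061224232 guess [0.5192 0.0426 0.1093]
top 76 ring [0.5182 0.0433] rms 0.0015 rel TCP along/across [ 0.1103 -0.0012] zmed 0.1086 zfit [ 4.0000e-05 -5.0000e-05  1.0856e-01]
scene 78 ring [0.5219 0.0424] rms 0.0024 rel TCP along/across [0.1105 0.0026] zmed 0.1082 zfit [-0.00025 -0.0002   0.10799]
[ 0.49047735 -0.06329363  0.06287419]
top 269 201
[[  12   13   15   16   14   11   15   11   11    7   10   15   12    9
    13   14   14   12   13   14   13    8   13   12   14  613  611  611
   612]
 [  17   12   10   11   10   17    8   17    8   10   11   14   11   30
    29   32   30   29   30   11   11   10   16   10  611  611  611  613
   612]
 [  14   15   15   13   13   13   11   14    8   12   34   28   28   31
    33   24   29   30   33   30   26   29   16    7  611  614  610  610
   611]
 [  12   10   15   14    8   11   14   12   34   31   27   29   33  108
   112  108  109   28   27   30   29   30   32   32  610  610  610  610
   612]
 [  12   15   12    8   16   14   31   30   29   32  107  110  106  110
   108  114  108  108  108  112
[... 6812 characters left out ...]
9   66   68
    65   67   62   58   54   42   41   38   32   24   29   27    9   17
    15]
 [  28   30   25   33   42   44   41   42   35   27   57   60   61   58
    63   55   59   58   56   45   42   42   29   33   27   27   34   14
    18]
 [  30   29   26   31   38   44   43   43   29   27   51   53   56   55
    61   58   53   56   45   38   37   38   41   25 1192   29   29    9
     9]
 [  26   28   31   31   41   44   43   40   20   35   49   56   52   54
    53   58   49   50   34   42   42   41   38   24   30   23   30   28
     9]
 [  32   28   30   23   37   45   45   37   21   35   43   46   50   49
    52   51   45   43   29   41   40   40   45   29   33   27   26   28
    11]]
```

```bash
python3 - <<'E'
from ring import *
from scipy.optimize import least_squares
c=cap("top");P=cloud(c)[195:230,265:300];k=np.abs(P[...,2]-.082)<.007
v,u=np.where(k);W=world(c,np.c_[u+265,v+195],.082)[:,:2]
# disc fit: 1-sided using boundary extent: left(+y) and top(+x)
print(W.min(0),W.max(0),"centre by max edges",W.max(0)-.013+.0012)
print(world(c,[(283.1,215)],.082))
b=cap("scene");print("scene stub axis y at z.07", [proj(b,[.5204,y,.065]).round(2).tolist() for y in(.043,.0446,.046)])
P=cloud(b)[...,2]
for r in range(186,192):
    i=np.where((P[r,350:375]>.047)&(P[r,350:375]<.09))[0]+350;print(r,i.min(),i.max(),P[r,361].round(3))
E
```

```text
[0.50557578 0.03404885] [0.52983755 0.05797568] centre by max edges [0.51803755 0.04617568]
[[0.51769654 0.04577706 0.082     ]]
scene stub axis y at z.07 [[[360.07, 186.65]], [[360.63, 186.62]], [[361.12, 186.58]]]
186 357 365 0.082
187 357 365 0.081
188 357 365 0.072
189 357 365 0.063
190 357 365 0.062
191 357 364 0.057
```

Emit:
{"name": "step_arm", "arguments": {"rows": [{"linear": [0.002, -0.0015, 0], "turn": 0}, {"linear": [0.002, -0.0015, 0.003], "turn": 0}, {"linear": [0.002, -0.0015, 0.008], "turn": 0}, {"linear": [0.002, -0.0015, 0.012], "turn": 0}, {"linear": [0.002, -0.0015, 0.015], "turn": 0}, {"linear": [0.002, -0.0015, 0.015], "turn": 0}, {"linear": [0.002, -0.0015, 0.015], "turn": 0}, {"linear": [0.002, -0.0015, 0.015], "turn": 0}]}}

```text
t: 18.62
position: [0.4895, -0.0607, 0.0477]
ee_rot: [0.794, 0.608, -0.0, -0.0]
force: [0.0, -0.6, -1.0]
opening: 0.425
gripper_force: 81.5
```

```bash
python3 rc.py; python3 rc.py
```

```text
18.6167 [ 0.4895 -0.0607  0.0477] op 0.42531020073627446 guess [0.5181 0.0455 0.0942]
top 99 ring [0.5177 0.0469] rms 0.0053 rel TCP along/across [ 0.1112 -0.0008] zmed 0.0922 zfit [-0.00023 -0.00042  0.09015]
scene 91 ring [0.5199 0.0456] rms 0.0042 rel TCP along/across [0.1106 0.0017] zmed 0.0923 zfit [-3.600e-04 -8.000e-05  9.231e-02]
18.7167 [ 0.4896 -0.0607  0.0479] op 0.4210126878604307 guess [0.5182 0.0455 0.0944]
top 110 ring [0.5184 0.0479] rms 0.0052 rel TCP along/across [ 0.1124 -0.0005] zmed 0.0926 zfit [-0.0003  -0.00043  0.09062]
scene 90 ring [0.5203 0.0455] rms 0.0043 rel TCP along/across [0.1105 0.002 ] zmed 0.0929 zfit [-0.0004  -0.00011  0.0929 ]
```

Emit:
{"name": "step_arm", "arguments": {"rows": [{"linear": [-0.0005, 0.0005, 0.003], "turn": 0}, {"linear": [-0.0005, 0.0005, 0.006], "turn": 0}, {"linear": [-0.0005, 0.0005, 0.01], "turn": 0}, {"linear": [-0.0005, 0.0005, 0.013], "turn": 0}, {"linear": [-0.0005, 0.0005, 0.016], "turn": 0}, {"linear": [-0.0005, 0.0005, 0.016], "turn": 0}]}}

```text
t: 19.32
position: [0.4893, -0.0612, 0.031]
ee_rot: [0.794, 0.608, -0.0, -0.0]
force: [-0.9, 0.5, -1.2]
opening: 0.423
gripper_force: 81.5
```

Emit:
{"name": "step_arm", "arguments": {"rows": [{"linear": [0, 0, 0.003], "turn": 0}, {"linear": [0, 0, 0.006], "turn": 0}, {"linear": [0, 0, 0.009], "turn": 0}, {"linear": [0, 0, 0.0115], "turn": 0}, {"linear": [0, 0, 0.0115], "turn": 0}, {"linear": [0, 0, 0.0115], "turn": 0}, {"linear": [0, 0, 0.0115], "turn": 0}]}}

```text
t: 19.9
position: [0.4898, -0.0613, 0.0203]
ee_rot: [0.794, 0.608, 0.0, 0.0]
force: [0.1, -0.4, -1.7]
opening: 0.425
gripper_force: 81.5
```

```bash
cat > fin.py <<'E'
from ring import *
s=ctrl.sense();p=s["position"];print(s["t"],p.round(4),"op",s["opening"],s["gripper_force"],s["force"].round(1))
for n in("top","scene"):
    cs=[cap(n) for _ in range(3)];c=cs[0];P=np.median([cloud(x) for x in cs],0)
    h=cv2.cvtColor(c["pixels"],cv2.COLOR_BGR2HSV).astype(int)
    xy=np.array({"top":[.5175,.0454],"scene":[.5204,.0452]}[n]);d=P[...,:2]-xy;r=np.hypot(d[...,0],d[...,1])
    ang=np.degrees(np.arctan2(d[...,1],d[...,0]));z=P[...,2]
    k=(z>.054)&(z<.078)&(r>.0145)&(r<.026)
    Q=P[k];co=np.linalg.lstsq(np.c_[Q[:,:2]-xy,np.ones(len(Q))],Q[:,2],rcond=None)[0]
    print(n,k.sum(),"zmed",np.median(Q[:,2]).round(4),"slope,z0",co.round(4))
    for a in range(-180,180,45):
        i=k&(ang>=a)&(ang<a+45)
        if i.sum()>3: print("  ",a,i.sum(),"r med",np.median(r[i]).round(4))
    if n=="scene":
        u,v=[int(x) for x in proj(c,[*xy,.065])[0]];cv2.imwrite("pics/fin.png",cv2.resize(c["pixels"][v-30:v+30,u-40:u+40],(800,600),interpolation=cv2.INTER_CUBIC))
E
python3 fin.py
```

```text
19.9 [ 0.4898 -0.0613  0.0203] op 0.4250834711925144 81.47732019424438 [ 0.1 -0.4 -1.7]
top 72 zmed 0.0662 slope,z0 [ 0.0105 -0.0004  0.0661]
   -90 8 r med 0.0189
   -45 13 r med 0.0194
   0 13 r med 0.0193
   45 14 r med 0.0194
   90 12 r med 0.02
   135 12 r med 0.0198
scene 66 zmed 0.0651 slope,z0 [ 0.0246 -0.0216  0.065 ]
   -180 6 r med 0.02
   -135 7 r med 0.0216
   -90 15 r med 0.0209
   -45 10 r med 0.0177
   0 11 r med 0.0193
   45 9 r med 0.0206
   90 7 r med 0.0199
```

View pics/fin.png

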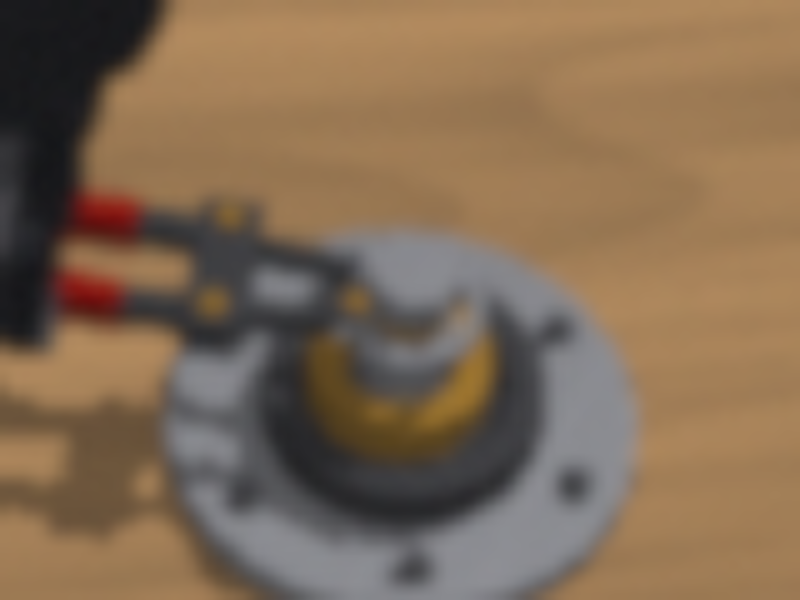

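The picture shows the squeezed pliers with the ring around the stub at about (405,325), over the brass collar. The measured ring radius is about 19-20 mm all round in the top view, so it is centred and clear. It is level at about 65 mm with no contact force. Handing in.

```bash
python3 -c "
from rig import ctrl
print(ctrl.close_job())"
```

```text
the job is handed in; nothing more can be done
None
```

The collar is seated flat in the drum end plate, and the job was handed in at about 20 s with the snap ring held spread, level and centred in the groove, though the fingertips once pressed the table at about 70 N (the 40 N limit covers the arm and gripper body).

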